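# Dock a circuit board on a locking test slide

### The job

Dock the circuit board for testing: push the red locking button on the grey carriage fully down and, keeping it down all the way, slide the carriage along its rails until it rests against the yellow end stop with the brass pins, without slamming it. Then let the button come up so that the carriage is locked there, and move clear. Only push with the fingertips, and leave the loose things beside the slide where they are.

Things in the scene. Friction and masses are not known exactly. Their poses are not given: they have to be found in the camera images.
- test_slide: Test slide fixed to the bench, any yaw: aluminium base with two guide rods between end blocks, 250 x 112 x 48 mm. Origin: centre of its underside, on the bench. x axis along the rods, from the plain black end block (-118 mm) to the yellow end stop with brass pins (+118 mm); blocks 15 mm thick, tops 48 mm above the bench. z up.
- carriage (a joint): Position in m of the grey carriage along the slide's +x: 0 = at the black block, 0.130 = against the yellow end stop (hard stop); starts between 0 and 0.002. Unlocked it slides with a drag of 1 to 2 N; locked it has up to 3 mm of play (7 mm at the stop) and holds against more than 25 N. Its middle is at slide x = joint - 65 mm.
- lock_button (a joint): Press depth in m of the red button: about 0 = up (a tooth under it stands in the notches, 10 mm apart, of a rack between the rods and locks the carriage), 0.007 = fully down (bottomed). Sprung: starts to move at about 5 N, takes 8 N fully down; the tooth is clear from 3 mm down; let go, it comes up by itself.
- button_top (a point): Centre of the red round button's pressing face, a shallow dish 40 mm across, 50 mm above the bench when up; rim 47 mm across, 3 mm higher than the face. Moves with carriage and button; at y = -28 mm, x = carriage joint - 65 mm of the slide. A black collar round it, 60 mm across, stands 41 mm above the bench.
- carriage_front (a point): Middle of the front edge of the carriage (the edge that meets the yellow stop), 31 mm above the bench; moves with it. The carriage is a grey deck 90 mm along the rods x 120 mm, top 36 mm above the bench; a green circuit board is screwed on its +y half (parts up to 48 mm above the bench), the red button is on its -y half.
- stop_face (a point): The point on the yellow end stop's inner face that carriage_front meets when docked, 31 mm above the bench.
- screwdriver: Loose silver screwdriver, 161 mm long, 19 mm thick, lying beside the slide on the button's side, roughly parallel to the rods, its middle 100 to 115 mm from the slide's centre line. Bystander. Origin at the centre of its underside.
- flux_pot: Loose round yellow tin, 49 mm across, 21 mm high, beside the slide on the circuit board's side. Bystander. Origin at the centre of its underside.
- tape_roll: Loose cream roll of tape, 47 mm across, 22 mm high, beside the slide on the circuit board's side. Bystander. Origin at the centre of its underside.

How it is judged:
On the way, in this order (a step that is already met when the one before it is completed fails the run):
1. the button is pushed down (more than 3 mm) while the carriage is still within 10 mm of where it started (value of joint lock_button above 0.003 m and distance of carriage_front from where it was at the start of the episode below 0.01 m), for 0.05 s.
2. the carriage is at the yellow stop (within 3 mm) with the button still held down (more than 3 mm) (value of joint carriage above 0.127 m and value of joint lock_button above 0.003 m), for 0.05 s.
At the end, for the whole second after the job is handed in: The carriage rests within 3 mm of the yellow end stop, still, with the button up (less than 1.5 mm down), so that it is locked (value of joint carriage above 0.127 m and velocity of joint carriage between -0.01 and 0.01 m/s and value of joint lock_button below 0.0015 m); the robot touches nothing.
It fails at once if the button was let up (less than 2 mm down) on the way, with the carriage more than 10 mm from its start and more than 6 mm short of the stop (value of joint lock_button below 0.002 m and distance of carriage_front from where it was at the start of the episode above 0.01 m and value of joint carriage below 0.124 m).
It fails at once if the carriage was slammed (faster than 0.35 m/s) (velocity of joint carriage above 0.35 m/s).
It fails at once if a loose thing beside the slide was moved or lifted by more than 15 mm (distance of any of screwdriver, flux_pot, tape_roll from where it was at the start of the episode above 0.015 m).
It also fails if it takes over 35 s, if anything falls off the work surface, if the arm or the gripper's body presses on something with over 40 N, if the wrist force passes 120 N, or if a joint passes its speed limit or range.

### The arm

A 6-joint arm with a two-finger parallel gripper is mounted at the origin on a cart in front of the work surface, level with it; the furniture and walls round the work are solid. World frame = base frame: x ahead of the robot, y to its left, z up, the work surface at z = 0. Lengths are in m, angles in rad, forces in N, time in s.
With the tool pointing down it reaches from about 0.3 to 0.95 m from the base axis. Payload 3.1 kg.
Tool frame: the origin (TCP) lies at the very end of the fingers, on their centre line; the grasp point (between the pads) lies 19 mm behind it; z points along the fingers, y is the line along which they close (so a half turn about z gives the same grasp; the last joint's range is limited). The gripper opens to 85 mm and grips with 20 to 120 N. Pads are 22 mm wide; open, the fingers measure 114 mm over their backs; the gripper's body (76 mm by 85 mm) begins 54 mm behind the grasp point. The pads swing forward as they close: fully open they stand 13 mm farther back than shut.
Start: joints at [-1.286, 0.308, 1.634, -0, 1.2, -0.07], TCP at [0.217, -0.586, 0.231] pointing down, gripper open.
Joint ranges: [-3.06, 3.06], [-0.79, 1.96], [0.05, 2.63], [-1.19, 4.34], [0.05, 2.64], [-2.94, 2.94]. Speed limits (rad/s): [2.79, 2.79, 3.14, 3.14, 3.14, 3.14].

### API

Orientations are given as a unit quaternion [x, y, z, w].
In Python, from station import arm, vision gives the robot as it stands.
- The arm moves only by the shell command python3 -m inch 'ROWS' [OPENING]. ROWS is JSON, a list of rows, each a list of 4 numbers: the shift along the tool's x, y, z in m, then the turn about the tool's z in rad. In form: [[tx, ty, tz, twist], ...]. A call has 1 to 8 rows; each row shifts and turns the commanded pose from where the row before left it, along the tool's axes as they then stand; what a row does not reach is not made up. A row lasts 1/10 s, in which the tool goes at most 50 mm and 8.59 degrees, less where a joint would pass 70% of its speed; a pose out of reach is approached as far as the arm can. A call with a gripper value outside its range is refused whole. OPENING is the opening, from 0 (shut) to 1 (fully open), set as the call begins (- or left out, the last holds). The fingers move at their own pace and stop on an object; the grip force is fixed at half the most. Time passes only in rows, so rows that do not move let the fingers close. It gives the time, the measured TCP pose, the force, the opening and the grip force at its end, in the units of the state.
- arm.sense(): the state, without advancing time (a new reading comes with each control period).
- vision.camera(name): name is "side" or "top"; returns the picture (420x560x3 uint8, blue, green, red); there is no depth.
- vision.get_calibration(name): a dict with "fx", "fy", "cx", "cy" (pixels), "world_to_cam" (4x4, takes a point from world to camera coordinates). Camera axes: x right, y up, looking along -z (the intrinsics and any distortion apply to the point x, -y, -z); pixel columns grow to the right and rows downward; lengths in m; the calibration is good to about 2 mm. A picture is of the moment at which its call begins. get_calibration takes no time and is no camera call.
- arm.sign_off(): hands the job in; it is judged then, once.
The state is a dict: "clock": time; "joints": joint angles; "dq": joint speeds; "effort": joint torques, N m; "tcp_pos": TCP position; "tool_rot": TCP orientation; "ft_force": force on the tool from outside, world axes, zero at the start; "wrist_torque": the same for the moment, N m; "gripper_width": opening from 0.0 (shut) to 1.0 (fully open); "finger_force": force on a finger pad.
Only numpy, scipy, OpenCV 4.12 (cv2) and the standard library are available. Lean on these libraries where they do the work, as an engineer would, in place of code of your own. Each camera call takes 0.05 s, during which the arm holds its last target. There are 200 camera calls.

## Working session

There is one attempt and no reset: what is moved stays moved. The work goes in short steps, Python scripts to look and compute and a shell command to move; the robot and the scene stay as the last step left them, time stands still between calls to the robot, and variables do not carry over. Pictures are saved under pics/ and viewed, at most 10 in all, crops included, and the job is handed in when it is done.

```bash
mkdir -p pics; ls; python3 - <<'E'
from station import arm, vision
import cv2,json
for n in("top","side"):
    cv2.imwrite(f"pics/{n}0.png",vision.camera(n)); c=vision.get_calibration(n); print(n,c)
s=arm.sense();print(s)
E
```

```text
pics
top {'fx': 414.6814788586388, 'fy': 414.6814788586388, 'cx': 281.0412896661202, 'cy': 206.40167001950513, 'world_to_cam': array([[ 0.0201935 , -0.99964326, -0.01748043, -0.26571145],
       [ 0.99425048,  0.01823947,  0.10551448, -0.50160306],
       [-0.105158  , -0.01951064,  0.99426411, -0.85403556],
       [ 0.        ,  0.        ,  0.        ,  1.        ]])}
side {'fx': 414.9601526727259, 'fy': 414.9601526727259, 'cx': 279.03182987255263, 'cy': 205.42891676953423, 'world_to_cam': array([[ 0.99981046, -0.00284733, -0.01925948, -0.49581981],
       [ 0.01645571,  0.65224286,  0.75783142,  0.11846686],
       [ 0.01040406, -0.75800471,  0.6521661 , -1.09157759],
       [ 0.        ,  0.        ,  0.        ,  1.        ]])}
{'clock': 0.1, 'joints': array([-1.28569812e+00,  3.08898092e-01,  1.63508987e+00,  2.72839307e-05,
        1.19971548e+00, -6.96642543e-02]), 'dq': array([ 1.03607862e-03, -1.75159435e-03, -2.01621648e-03, -6.42110041e-05,
       -7.36482511e-04,  1.92924298e-04]), 'effort': array([-2.32883704e-04, -4.16407192e+01, -2.77644342e+01, -7.09761730e-05,
        4.03322600e-03,  1.37299772e-08]), 'tcp_pos': array([ 0.21689233, -0.58534471,  0.2301597 ]), 'tool_rot': array([ 9.84309483e-01,  1.76447520e-01, -1.00829666e-04, -1.05064414e-03]), 'ft_force': array([ 0.04419392, -0.10157313,  0.57434328]), 'wrist_torque': array([ 0.01002572,  0.02521144, -0.03735031]), 'finger_force': 0.0, 'gripper_width': 1.0037978027808137}
```

View pics/top0.png

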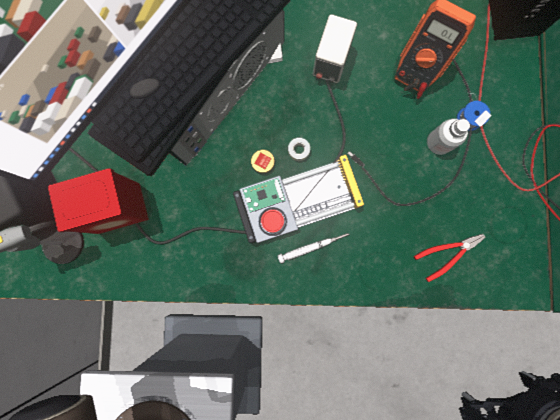

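View pics/side0.png

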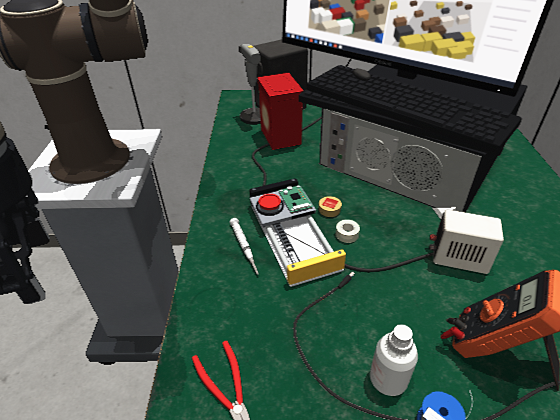

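The top picture shows the red button near (272,219), the black end at about (240,220), the yellow stop from (345,155) to (361,207), the screwdriver at (278..348, 260..235), the flux pot at (262,161) and the tape at (298,148). In the side picture the button is at (270,202) and the yellow stop is near (316,266).

```bash
cat > h.py <<'E'
import numpy as np,cv2
from station import arm,vision
def ray(n,uv):
    c=vision.get_calibration(n);T=c["world_to_cam"];R=T[:3,:3]
    d=np.array([(uv[0]-c["cx"])/c["fx"],-(uv[1]-c["cy"])/c["fy"],-1]);return -R.T@T[:3,3],R.T@d
def at(n,uv,z):
    o,d=ray(n,uv);return o+d*(z-o[2])/d[2]
def tri(a,b):
    A=[];B=[]
    for n,uv in(("top",a),("side",b)):
        o,d=ray(n,uv);d=d/np.linalg.norm(d);P=np.eye(3)-np.outer(d,d);A.append(P);B.append(P@o)
    return np.linalg.lstsq(np.vstack(A),np.hstack(B),rcond=None)[0]
def blob(img,lo,hi,box):
    h=cv2.cvtColor(img,cv2.COLOR_BGR2HSV);m=cv2.inRange(h,lo,hi)
    k=np.zeros_like(m);x0,y0,x1,y1=box;k[y0:y1,x0:x1]=m[y0:y1,x0:x1]
    n,l,s,c=cv2.connectedComponentsWithStats(k);i=1+np.argmax(s[1:,4]);return c[i],s[i],(l==i)
E
python3 - <<'E'
from h import *
t=cv2.imread("pics/top0.png");s=cv2.imread("pics/side0.png")
np.set_printoptions(precision=4,suppress=True)
R=((0,150,60),(8,255,255));Y=((18,120,80),(35,255,255))
bt=blob(t,*R,(250,200,300,245));bs=blob(s,*R,(250,185,290,220))
print(bt[:2],bs[:2],tri(bt[0],bs[0]),at("top",bt[0],.051),at("side",bs[0],.051))
yt=blob(t,*Y,(335,145,370,215));ys=blob(s,*Y,(280,240,350,290))
print(yt[:2],ys[:2],at("top",yt[0],.048))
r=cv2.minAreaRect(np.argwhere(yt[2])[:,::-1].astype(np.float32));p=cv2.boxPoints(r);print(p)
print(np.array([at("top",q,.048) for q in p]))
a=cv2.resize(t[140:270,225:375],None,fx=4,fy=4,interpolation=cv2.INTER_CUBIC);cv2.imwrite("pics/ct.png",a)
a=cv2.resize(s[170:290,220:370],None,fx=5,fy=5,interpolation=cv2.INTER_CUBIC);cv2.imwrite("pics/cs.png",a)
E
```

```text
(array([270.665 , 221.3932]), array([262, 210,  21,  22, 206], dtype=int32)) (array([269.1895, 201.4105]), array([258, 194,  23,  16, 285], dtype=int32)) [ 0.4741 -0.2356  0.0471] [ 0.4726 -0.2359  0.051 ] [ 0.4755 -0.2399  0.051 ]
(array([350.6892, 180.0386]), array([339, 155,  25,  52, 415], dtype=int32)) (array([315.6143, 266.5075]), array([ 287,  249,   59,   36, 1133], dtype=int32)) [ 0.5616 -0.3994  0.048 ]
[[335.8356 157.5617]
 [345.4795 153.9452]
 [364.3014 204.137 ]
 [354.6575 207.7534]]
[[ 0.6084 -0.3684  0.048 ]
 [ 0.6164 -0.3884  0.048 ]
 [ 0.5119 -0.4274  0.048 ]
 [ 0.5041 -0.4077  0.048 ]]
```

View pics/ct.png

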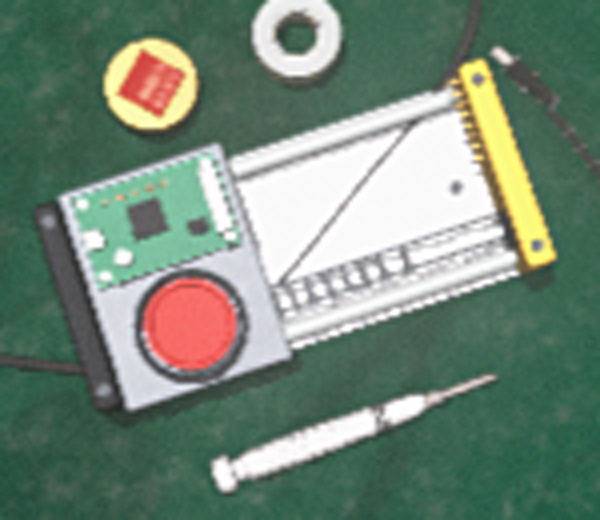

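View pics/cs.png

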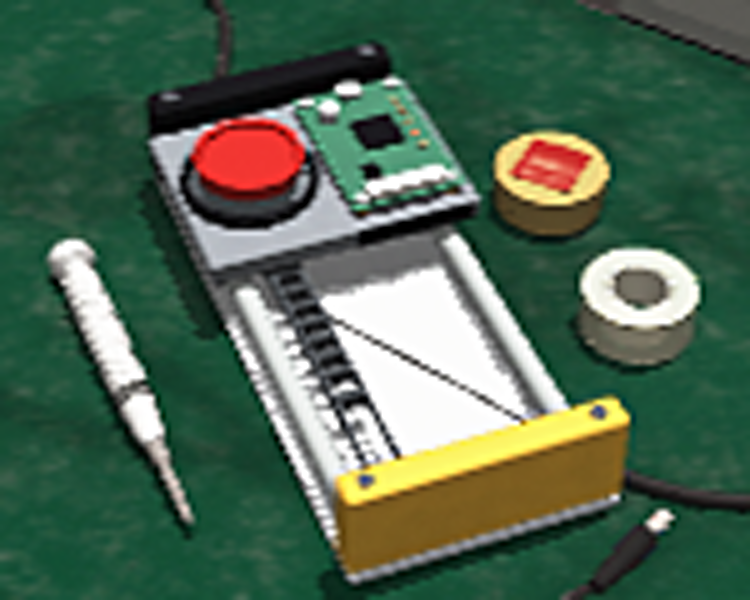

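The crops show the button's rim centred at (191,324) in the top crop and (249,157) in the side crop. In the top crop, the yellow top's screws are at (478,79) and (537,245), and the black block's at (47,219) and (102,391).

```bash
python3 - <<'E'
from h import *
np.set_printoptions(precision=4,suppress=True)
ct=lambda u,v:((u+.5)/4-.5+225,(v+.5)/4-.5+140)
cs=lambda u,v:((u+.5)/5-.5+220,(v+.5)/5-.5+170)
b=tri(ct(191,324),cs(249,157));print("button",b,at("top",ct(191,324),.053),at("side",cs(249,157),.053))
S=[tri(ct(*p),cs(*q)) for p,q in(((478,79),(598,412)),((537,245),(365,480)),((47,219),(367,49)),((102,391),(172,97)))];print(np.array(S))
Y=(S[0]+S[1])/2;K=(S[2]+S[3])/2;d=(Y-K)[:2];print("len",np.linalg.norm(d),"yaw",np.arctan2(d[1],d[0]))
d/=np.linalg.norm(d);o=(Y+K)[:2]/2;n=np.array([-d[1],d[0]])
w=(S[0]-S[1])[:2];print("cross-yaw",np.arctan2(-w[0],w[1]))
w=(S[2]-S[3])[:2];print("cross-yaw",np.arctan2(-w[0],w[1]))
print("origin",o,"pred button",o-.064*d-.028*n,"meas in slide",(b[:2]-o)@d,(b[:2]-o)@n)
from scipy.spatial.transform import Rotation as Q
print(Q.from_quat(arm.sense()["tool_rot"]).as_matrix())
E
```

```text
button [ 0.4751 -0.2393  0.0514] [ 0.4741 -0.2395  0.053 ] [ 0.4761 -0.241   0.053 ]
[[ 0.6053 -0.3855  0.0494]
 [ 0.5191 -0.4161  0.049 ]
 [ 0.5274 -0.1637  0.05  ]
 [ 0.4404 -0.1944  0.0487]]
len 0.23513865376228227 yaw -1.2312463390522745
cross-yaw -1.2298835181984638
cross-yaw -1.2320583425574732
origin [ 0.5231 -0.2899] pred button [ 0.4753 -0.2389] meas in slide -0.06369955262970295 -0.028379644996596957
[[ 0.9377  0.3474 -0.0006]
 [ 0.3474 -0.9377  0.002 ]
 [ 0.0002 -0.0021 -1.    ]]
```

```bash
python3 -m inch '[[0.03,-0.02,0,0.015],[0.03,-0.02,0,0],[0.03,-0.02,0,0],[0.03,-0.02,0,0],[0.03,-0.02,0,0],[0.03,-0.02,0,0],[0.03,-0.02,0,0],[0.03,-0.02,0,0]]' 0 && python3 -m inch '[[0.03,-0.02,0.02,0],[0.03,-0.02,0.02,0],[0.03,-0.02,0.02,0],[0.03,-0.015,0.02,0],[0,0,0.02,0],[0,0,0,0]]'
cat > e.py <<'E'
from h import *
from scipy.spatial.transform import Rotation as Q
np.set_printoptions(precision=4,suppress=True)
s=arm.sense();M=Q.from_quat(s["tool_rot"]).as_matrix();d=np.array([np.cos(-1.231),np.sin(-1.231)])
print(s["clock"],s["tcp_pos"],s["ft_force"],s["gripper_width"],"yawy",np.arctan2(M[1,1],M[0,1]),"tilt",M[:2,2])
e=s["tcp_pos"]-[.4752,-.2391,.05];print("to button, tool axes",-M.T@e,"along/cross slide",e[:2]@d,e[:2]@[-d[1],d[0]])
E
python3 e.py
```

```text
clock: 0.9
tcp_pos: [0.39, -0.3534, 0.2308]
tool_rot: [0.986, 0.169, -0.0, -0.0]
ft_force: [0.0, -0.0, -0.3]
gripper_width: 0.001
finger_force: 0.0
clock: 1.5
tcp_pos: [0.4755, -0.2416, 0.1279]
tool_rot: [0.985, 0.17, -0.003, -0.003]
ft_force: [-0.7, 0.0, -0.5]
gripper_width: 0.001
finger_force: 0.0
1.5 [ 0.4755 -0.2416  0.1279] [-0.7119  0.001  -0.514 ] 0.0005441523959901067 yawy -1.2288080194493756 tilt [-0.0066  0.004 ]
to button, tool axes [ 0.0009 -0.002   0.0779] along/cross slide 0.002468424821489452 -0.0005058328520081484
```

```bash
python3 -m inch '[[0.0005,-0.002,0.02,0],[0,0,0.02,0],[0,0,0.02,0],[0,0,0,0],[0,0,0,0]]' && python3 e.py && python3 - <<'E'
from h import *
s=vision.camera("side");t=vision.camera("top")
f=lambda i,x,y:cv2.resize(i[y:y+100,x:x+100],None,fx=4,fy=4,interpolation=cv2.INTER_CUBIC)
cv2.imwrite("pics/p1.png",np.hstack([f(s,220,130),f(t,225,160)]))
E
```

```text
clock: 2.0
tcp_pos: [0.4774, -0.2427, 0.0718]
tool_rot: [0.986, 0.169, -0.0, -0.0]
ft_force: [0.1, -0.5, 0.3]
gripper_width: 0.001
finger_force: 0.0
2.0 [ 0.4774 -0.2427  0.0718] [ 0.1145 -0.4503  0.2512] 0.0014836594651643495 yawy -1.2318826360558586 tilt [-0.0001 -0.    ]
to button, tool axes [-0.0009 -0.0042  0.0218] along/cross slide 0.004171008747016033 0.0008698321600231583
```

View pics/p1.png

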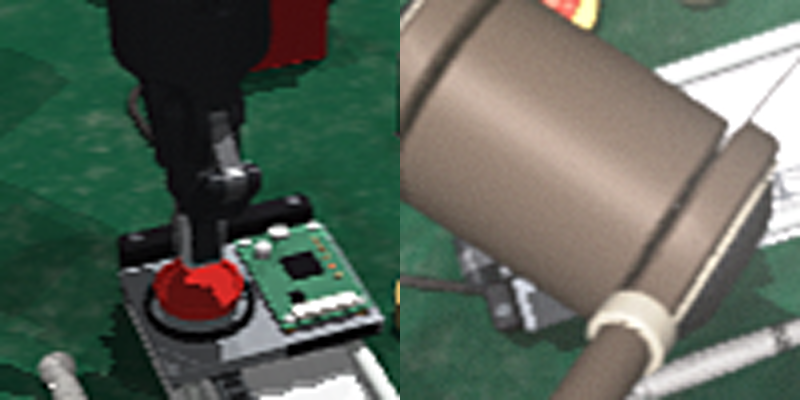

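The side crop shows the shut fingertips just above the button at about (205,262), roughly centred; in the top view the arm hides the button. I'll correct by 4 mm and press.

```bash
python3 -m inch '[[-0.001,-0.004,0.008,0],[0,0,0.005,0],[0,0,0,0],[0,0,0,0]]' && python3 e.py && python3 -m inch '[[0,0,0.004,0],[0,0,0.003,0],[0,0,0,0],[0,0,0,0]]' && python3 e.py
```

```text
clock: 2.5
tcp_pos: [0.4751, -0.2386, 0.0581]
tool_rot: [0.986, 0.169, -0.0, -0.0]
ft_force: [-0.6, 0.4, -0.3]
gripper_width: -0.002
finger_force: 0.0
2.5 [ 0.4751 -0.2386  0.0581] [-0.5554  0.4413 -0.2923] -0.0018484791945786953 yawy -1.2308369540885593 tilt [-0.0004  0.0002]
to button, tool axes [-0.0001  0.0005  0.0081] along/cross slide -0.0005395001578334847 0.00011755267230525407
clock: 2.9
tcp_pos: [0.4752, -0.2386, 0.0511]
tool_rot: [0.986, 0.169, -0.0, -0.0]
ft_force: [-0.3, -0.7, 0.5]
gripper_width: 0.004
finger_force: 0.0
2.9 [ 0.4752 -0.2386  0.0511] [-0.2942 -0.7439  0.499 ] 0.004329434285524608 yawy -1.2309660305512535 tilt [-0.0004  0.0002]
to button, tool axes [-0.0001  0.0004  0.0011] along/cross slide -0.00043853685478176225 0.00012154845940844531
```

```bash
python3 -m inch '[[0,0,0.002,0],[0,0,0.002,0],[0,0,0,0]]'; python3 -m inch '[[0,0,0.002,0],[0,0,0.002,0],[0,0,0,0],[0,0,0,0]]'; python3 e.py
```

```text
clock: 3.2
tcp_pos: [0.4756, -0.2389, 0.0478]
tool_rot: [0.986, 0.169, 0.0, 0.0]
ft_force: [-1.2, 0.2, 5.0]
gripper_width: 0.002
finger_force: 2.8
clock: 3.6
tcp_pos: [0.4757, -0.2391, 0.0442]
tool_rot: [0.986, 0.169, 0.0, 0.0]
ft_force: [-1.4, 0.7, 7.9]
gripper_width: 0.002
finger_force: 3.5
3.6 [ 0.4757 -0.2391  0.0442] [-1.3511  0.7254  7.9387] 0.0017488030574910763 yawy -1.230842092434062 tilt [ 0.0005 -0.0005]
to button, tool axes [-0.0005 -0.0002 -0.0058] along/cross slide 0.00016361063888983477 0.00046833432138372366
```

```bash
python3 -m inch '[[0,0,0.002,0],[0,0,0.001,0],[0,0,0,0],[0,0,0,0]]'; python3 e.py
```

```text
clock: 4.0
tcp_pos: [0.4763, -0.2405, 0.043]
tool_rot: [0.986, 0.17, 0.0, 0.001]
ft_force: [-4.9, -1.3, 15.4]
gripper_width: 0.0
finger_force: 7.7
4.0 [ 0.4763 -0.2405  0.043 ] [-4.9157 -1.3479 15.3919] 0.00035715350778630137 yawy -1.2301055203139728 tilt [ 0.0013 -0.0028]
to button, tool axes [-0.0005 -0.0016 -0.007 ] along/cross slide 0.0016287646740290997 0.0005503885462967888
```

Bottomed at 15 N; now sliding.

```bash
python3 -m inch '[[0,0.002,0,0],[0,0.003,0,0],[0,0.003,0,0],[0,0.003,0,0],[0,0.003,0,0],[0,0.003,0,0]]'; python3 e.py
```

```text
clock: 4.6
tcp_pos: [0.4819, -0.2564, 0.043]
tool_rot: [0.986, 0.169, 0.0, 0.001]
ft_force: [-4.5, 0.0, 15.0]
gripper_width: 0.003
finger_force: 7.5
4.6 [ 0.4819 -0.2564  0.043 ] [-4.5488  0.0293 15.0412] 0.002645374812946629 yawy -1.2303223038245474 tilt [ 0.0013 -0.0024]
to button, tool axes [-0.0006 -0.0185 -0.0071] along/cross slide 0.018552671398870086 0.0005904006430605871
```

```bash
python3 -m inch '[[0,0.005,0,0],[0,0.006,0,0],[0,0.006,0,0],[0,0.006,0,0],[0,0.006,0,0],[0,0.006,0,0],[0,0.006,0,0],[0,0.004,0,0]]'; python3 e.py
```

```text
clock: 5.4
tcp_pos: [0.4972, -0.2991, 0.043]
tool_rot: [0.986, 0.169, 0.001, 0.001]
ft_force: [-3.7, 0.6, 13.4]
gripper_width: 0.005
finger_force: 6.6
5.4 [ 0.4972 -0.2991  0.043 ] [-3.6683  0.5998 13.3565] 0.004556579371444895 yawy -1.2307122446750873 tilt [ 0.002  -0.0027]
to button, tool axes [-0.0007 -0.0639 -0.0072] along/cross slide 0.06392451189785694 0.0007480980768236082
```

```bash
python3 -m inch '[[0,0.005,0.0005,0],[0,0.006,0,0],[0,0.006,0,0],[0,0.006,0,0],[0,0.006,0,0],[0,0.006,0,0],[0,0.005,0,0],[0,0.004,0,0]]'; python3 e.py;  python3 -m inch '[[0,0.003,0.0005,0],[0,0.003,0,0],[0,0.002,0,0],[0,0.002,0,0]]'; python3 e.py
```

```text
clock: 6.2
tcp_pos: [0.5121, -0.3409, 0.043]
tool_rot: [0.986, 0.169, 0.001, 0.002]
ft_force: [-3.7, 0.5, 14.1]
gripper_width: 0.003
finger_force: 6.8
6.2 [ 0.5121 -0.3409  0.043 ] [-3.726   0.504  14.1175] 0.0031226116324426976 yawy -1.230712477489257 tilt [ 0.0026 -0.0034]
to button, tool axes [-0.0008 -0.1082 -0.0074] along/cross slide 0.10824562561624601 0.0008884855348479264
clock: 6.6
tcp_pos: [0.5156, -0.3505, 0.043]
tool_rot: [0.986, 0.169, 0.001, 0.002]
ft_force: [-3.8, 0.1, 15.1]
gripper_width: 0.001
finger_force: 7.4
6.6 [ 0.5156 -0.3505  0.043 ] [-3.7896  0.1448 15.1329] 0.0008500008883707249 yawy -1.2306305850794155 tilt [ 0.003 -0.004]
to button, tool axes [-0.0009 -0.1185 -0.0076] along/cross slide 0.11850142533649789 0.0009100276251686277
```

```bash
python3 -m inch '[[0,0.002,0.0005,0],[0,0.002,0,0],[0,0.002,0,0],[0,0.002,0,0]]'; python3 e.py;  python3 -m inch '[[0,0.002,0,0],[0,0.002,0,0],[0,0.001,0,0],[0,0,0,0]]'; python3 e.py
```

```text
clock: 7.0
tcp_pos: [0.5184, -0.3584, 0.043]
tool_rot: [0.986, 0.169, 0.001, 0.003]
ft_force: [-4.0, -1.0, 15.9]
gripper_width: -0.002
finger_force: 8.1
7.0 [ 0.5184 -0.3584  0.043 ] [-3.9747 -1.0296 15.9051] -0.002170747533324195 yawy -1.2304399476624521 tilt [ 0.0033 -0.0046]
to button, tool axes [-0.0009 -0.1268 -0.0077] along/cross slide 0.1268298799284809 0.0009738630025227167
clock: 7.4
tcp_pos: [0.5193, -0.3611, 0.0429]
tool_rot: [0.986, 0.169, 0.0, 0.0]
ft_force: [-4.6, 4.7, 18.9]
gripper_width: -0.002
finger_force: 9.8
7.4 [ 0.5193 -0.3611  0.0429] [-4.6415  4.7145 18.8749] -0.001806042680667031 yawy -1.2310825374118686 tilt [ 0.0011 -0.0006]
to button, tool axes [-0.0009 -0.1297 -0.0072] along/cross slide 0.12971343662319298 0.0009373975030585934
```

```bash
python3 -m inch '[[0,0.002,0,0],[0,0,0,0],[0,0,0,0]]'; python3 e.py; python3 - <<'E'
from h import *
s=vision.camera("side")
cv2.imwrite("pics/p2.png",cv2.resize(s[170:290,220:370],None,fx=5,fy=5,interpolation=cv2.INTER_CUBIC))
E
```

```text
clock: 7.7
tcp_pos: [0.5193, -0.3612, 0.0429]
tool_rot: [0.986, 0.169, -0.0, -0.001]
ft_force: [-6.9, 7.0, 22.7]
gripper_width: -0.002
finger_force: 11.2
7.7 [ 0.5193 -0.3612  0.0429] [-6.9427  7.0061 22.7428] -0.001861716410235487 yawy -1.2313386929118466 tilt [-0.0009  0.0027]
to button, tool axes [-0.001  -0.1298 -0.0067] along/cross slide 0.1298198540949303 0.0009266730090596735
```

View pics/p2.png

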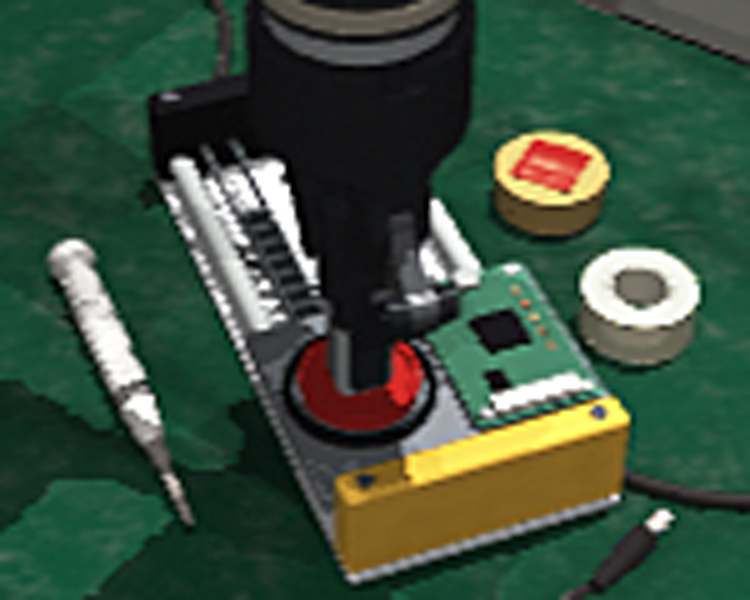

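The side crop shows the carriage against the yellow stop (the deck meets its edge near (410,470)), with the button held down at (365,385). The loose things haven't moved. Lifting straight up, slowly at first.

```bash
python3 -m inch '[[0,0,-0.002,0],[0,0,-0.002,0],[0,0,-0.002,0],[0,0,-0.002,0],[0,0,-0.002,0],[0,0,-0.002,0],[0,0,-0.002,0],[0,0,-0.003,0]]'; python3 e.py;python3 -m inch '[[0,0,-0.01,0],[0,0,-0.02,0],[0,0,-0.03,0],[0,0,-0.03,0],[0,0,-0.03,0],[-0.03,0,-0.02,0],[-0.03,0,0,0],[-0.03,0,0,0]]';python3 -m inch '[[-0.03,0.03,0,0],[-0.03,0.03,0,0],[-0.03,0.03,0,0],[-0.03,0.03,0,0],[-0.03,0,0,0],[-0.03,0,0,0],[0,0,0,0],[0,0,0,0]]'
python3 - <<'E'
from h import *
s=vision.camera("side");t=vision.camera("top")
f=lambda i,x,y:cv2.resize(i[y:y+130,x:x+130],None,fx=3,fy=3,interpolation=cv2.INTER_CUBIC)
cv2.imwrite("pics/p3.png",np.hstack([f(s,225,170),f(t,235,145)]))
E
```

```text
clock: 8.55
tcp_pos: [0.5186, -0.3622, 0.0553]
tool_rot: [0.986, 0.169, -0.0, -0.0]
ft_force: [-0.3, -0.5, -0.7]
gripper_width: 0.003
finger_force: 0.0
8.55 [ 0.5186 -0.3622  0.0553] [-0.255  -0.5069 -0.6505] 0.0027115954665456483 yawy -1.231024194493279 tilt [-0.0006  0.0002]
to button, tool axes [ 0.0001 -0.1305  0.0054] along/cross slide 0.13055140271564014 -0.0001373829075609599
clock: 9.35
tcp_pos: [0.434, -0.3932, 0.1979]
tool_rot: [0.986, 0.169, 0.001, 0.002]
ft_force: [-0.0, -0.0, -0.2]
gripper_width: 0.004
finger_force: 0.0
clock: 10.15
tcp_pos: [0.3039, -0.5657, 0.1962]
tool_rot: [0.986, 0.168, 0.0, 0.0]
ft_force: [0.9, 0.1, 0.5]
gripper_width: -0.004
finger_force: 0.0
```

View pics/p3.png

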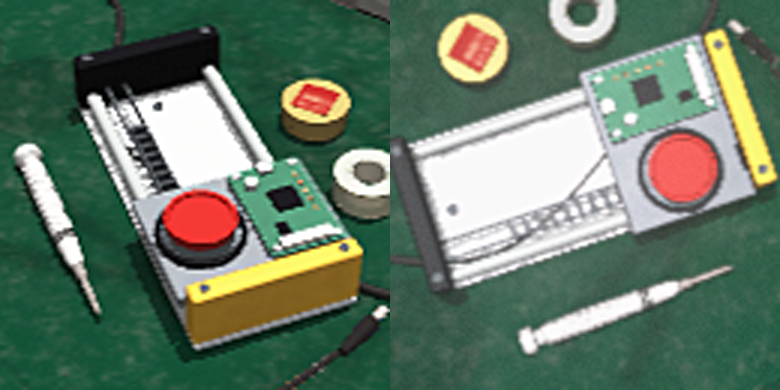

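The button is up, at (201,215) in the side half and (683,168) in the top half. The carriage is against the stop and the loose things are in place. One numeric check before handing in.

```bash
python3 - <<'E'
from h import *
b=tri(((293.5)/3-.5+235,168.5/3-.5+145),(201.5/3-.5+225,215.5/3-.5+170));d=np.array([np.cos(-1.231),np.sin(-1.231)])
print(b,(b[:2]-[.5231,-.2899])@d+.065)
print(arm.sense()["dq"].round(3))
E
```

```text
[ 0.51839034 -0.361076    0.05420565] 0.13053663171995802
[ 0.014  0.001  0.001 -0.003 -0.001  0.001]
```

```bash
python3 -m inch '[[0,0,0,0],[0,0,0,0]]'; python3 -c "
from station import arm
print(arm.sign_off())"
```

```text
clock: 10.45
tcp_pos: [0.3054, -0.5649, 0.1959]
tool_rot: [0.985, 0.17, 0.0, 0.0]
ft_force: [0.2, 0.7, -0.4]
gripper_width: -0.003
finger_force: 0.0
the job is handed in; nothing more can be done
None
```

The carriage is docked against the yellow stop (measured at about 0.130 m) with the button up, the loose things look undisturbed, and the arm is clear; I handed the job in at 10.45 s, and no verdict was returned.

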